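# Wedge the glass wind screen tight

## Robot

A 7-joint arm with a two-finger parallel gripper is mounted at the origin on the work surface. World frame = base frame: x ahead of the robot, y to its left, z up, the work surface at z = 0. Lengths are in m, angles in rad, forces in N, time in s.
With the tool pointing down it reaches from about 0.425 to 0.875 m from the base axis. Payload 4.7 kg.
Tool frame: the origin (TCP) lies where the fingers leave the gripper's body, on its centre line; the fingertips stand 70 mm ahead of it and the grasp point (between the pads) lies 51 mm ahead of it; z points along the fingers, y is the line along which they close (so a half turn about z gives the same grasp; the last joint's range is limited). The gripper opens to 87 mm and grips with 3 to 60 N. Pads are 19 mm wide; open, the fingers measure 117 mm over their backs; the gripper's body (75 mm by 190 mm) begins 51 mm behind the grasp point.
Start: joints at [1.125, 0.321, -0.07, 1.45, 0.023, 1.371, -0.057], TCP at [0.288, -0.583, 0.292] pointing down, gripper open.
Joint ranges: [-2.86, 2.86], [-0.3, 2.09], [-1.38, 1.24], [0.06, 2.45], [-1.56, 4.7], [0.09, 2.05], [-2.69, 2.69]. Speed limits (rad/s): [2.57, 2.57, 3.14, 3.14, 3.14, 3.14, 3.14].

## Interface

Orientations are given as a rotation vector (axis times angle).
In Python, from bench import get_state, get_image, get_calibration, close_job gives the robot as it stands.
- The arm moves only by the tool send_rows, never from a script. Its argument "rows" is a list of rows, each an object of numbers: "hand": the finger opening in mm, from 0 to 87; "x", "y", "z": the shift along the world's x, y, z in mm; "roll": the turn about the world's z in degrees. A call has 1 to 10 rows; each row shifts and turns the commanded pose from where the row before left it; what a row does not reach is not made up. A row lasts 1/10 s, in which the tool goes at most 50 mm and 8.59 degrees, less where a joint would pass 70% of its speed; a pose out of reach is approached as far as the arm can. A call is refused whole if a number of a shift passes 50 or a number of a turn 8.59, either way. A call with a gripper value outside its range is refused whole. The fingers move at their own pace and stop on an object; "force" is the grip in N (left out, the last holds). Time passes only in rows, so rows that do not move let the fingers close. It gives the time, the measured TCP pose, the force, the opening and the grip force at its end, in the units of the state.
- get_state(): the state, without advancing time (a new reading comes with each control period).
- get_image(name): name is "scene" or "top" or "wrist"; returns the picture (420x560x3 uint8, blue, green, red); there is no depth.
- get_calibration(name): a dict with "mtx" (3x3 intrinsics, pixels), "world_from_camera" (4x4, takes a point from camera to world coordinates). Camera axes: x right, y down, z forward; pixel columns grow to the right and rows downward; lengths in m; the calibration is good to about 2 mm. A picture is of the moment at which its call begins: read the wrist's pose just before it. get_calibration takes no time and is no camera call; for the wrist camera it gives the pose at the moment of the call.
- close_job(): hands the job in; it is judged then, once.
The state is a dict: "time": time; "joint_positions": joint angles; "qd": joint speeds; "joint_torque": joint torques, N m; "position": TCP position; "tool_rot": TCP orientation; "ft_force": force on the tool from outside, world axes, zero at the start; "torque": the same for the moment, N m; "grip_width": opening from 0.0 (shut) to 1.0 (fully open); "grip_force": force on a finger pad.
Only numpy, scipy, OpenCV 4.12 (cv2) and the standard library are available. Lean on these libraries where they do the work, as an engineer would, in place of code of your own. Each camera call takes 0.05 s, during which the arm holds its last target. There are 200 camera calls.

## Task

One of the two low glass wind screens on the ledge is still loose in its aluminium shoe: take the gib-head wedge that leans on the tray's rim and stand it tip-down in the empty pocket, flat face to the glass, letting go so that it stands there by itself. Then pick up the rubber mallet and tap the wedge down with brisk strokes until its head sits on the shoe's lip and the glass is tight; drive it with the mallet, not with the gripper, and do not strike the glass. Put the mallet back down on the ledge, and leave the other things where they are.

Things in the scene. Friction and masses are not known exactly. Their poses are not given: they have to be found in the camera images.
- wedge_head (a point): White plastic gib-head wedge, 101 mm long, 40 wide. This point: centre of its head block, 16 (x) by 40 (y) by 38 (z) mm. Wedge axes: x from tip to head along the flat face, y across the width, z from the flat face (19 mm on the -z side) to the tapered side, where the head stands out 18 mm. Head's end: 8 mm on the +x side; its underside, which lands on the shoe's lip: 8 mm on the -x side.
- wedge_tip (a point): Tip of the same wedge: middle of the tip edge of the flat face, 93 mm from the head's centre along -x; same axes. The shank is 85 mm long, 11.5 mm thick at the tip, 20 mm at the head (1 in 10). 85 g. At the start it leans head up at 20 degrees: flat face down, tip on the tray's floor, the tray's rim under the shank 72 mm from the tip, head outside the tray. Pinch the head across y.
- pocket (a point): Mouth of the empty wedge pocket of the loose screen: middle of the gap at lip height, 110 mm above the ledge. x: level, from the lip towards the glass, square to it; y along the glass; z up. 48 mm wide (y), 90 deep. Glass face 8.5 mm on the +x side, tapered jaw 8.5 mm on the -x side: a 17 mm gap, 1 mm less for every 10 mm downwards. The lip reaches 27.5 mm to the -x side.
- shoe: Aluminium shoe of the loose screen, fixed; origin: centre of its underside, on the plane of the glass's near face; axes as the pocket's. Foot plate 100 (x) by 200 (y) by 12 mm; shoe 110 mm high. Glass 190 mm wide, 12 thick, up to 280 mm above the ledge, so there is no room for a gripper's body above the wedge unless it leans away from the glass (about 20 to 50 degrees).
- pane (a joint): How far the loose glass is pressed back into the gasket behind it, in m: 0 when loose, about 0.003 when the wedge is home (3.5 N per mm). By its own weight the wedge stops with its head about 30 mm above the lip; the last of the way down takes about 10 to 20 N. Home: the head's underside is on the lip, its centre 8 mm and its end 16 mm above the lip.
- mallet_grip (a point): Rubber mallet, about 0.55 kg, standing on one face of its head with the handle level. This point: on the handle's axis, 40 mm above the ledge, 70 mm from the axis of the head; handle here 26 mm wide, 32 high. x along the handle to the head, y across it, z up. The handle reaches 135 mm to the -x side (30 by 36 mm beyond 80 mm).
- mallet_face (a point): Centre of the lower, flat striking face of the mallet's head: 70 mm on the +x side of the grip point and 40 mm below it; same axes. The head is a cylinder 58 mm in diameter and 80 mm high, its axis along z.
- tray: Stainless steel tray, fixed, 190 (x) by 150 (y) mm, walls 28 mm high, 3 thick, floor 3 mm. Origin: centre of its underside; the wedge leans on its +y rim.
- shoe_done: The other wind screen, already wedged, to be left alone: same shoe and glass, same origin and axes as the loose one's shoe. Its wedge is home and shows how the finished one looks.
- tile: Terracotta tile, bystander, 150 by 150 by 12 mm, flat on the ledge. Origin: centre of its underside.
- file: Chrome tile file, bystander, 232 mm long, 22 mm high, lying flat on the tile. Origin: underside near its middle; y along its length.
- float_tool: Grey rubber float, bystander, 240 (x) by 95 mm, 69 mm high with its handle. Origin: centre of its underside.
- tub: Clear plastic tub with a grey lid, bystander, 118 by 118 by 71 mm. Origin: centre of its underside.
- lamp: Small white plastic work lamp with a toggle switch on its round foot (110 mm across), about 240 mm high, bystander. Origin: centre of its underside.
- packer: Flat white packer, bystander, 100 (x) by 40 (y) by 8 mm, lying in the tray. Origin: centre of its underside.

How it is judged:
On the way, in this order (a step that is already met when the one before it is completed fails the run):
1. the wedge stands tip-down in the empty pocket by itself, touched by neither gripper nor mallet, its head still 10 to 65 mm above the lip (z of wedge_head in the frame of pocket between 0.018 and 0.073 m and x of wedge_head in the frame of pocket between -0.022 and 0 m and y of wedge_head in the frame of pocket between -0.01 and 0.01 m and angle between wedge_head's own x axis and vertical below 0.2 rad and contact force between each of the fingers, mallet and wedge below 0.05 N), for 0.2 s.
2. a stroke of the mallet, moving at 0.03 m/s or more, drives the standing wedge while it is not yet home (contact force between mallet and wedge above 3 N and linear speed of mallet above 0.03 m/s and z of wedge_head in the frame of pocket between 0.013 and 0.073 m and angle between wedge_head's own x axis and vertical below 0.25 rad).
At the end, for the whole second after the job is handed in: Wedge upright (within 6 degrees) in the pocket, flat face to the glass, underside of its head within 4.5 mm of the lip, glass pressed back by at least 1.8 mm; mallet released at rest low on the ledge (handle below 65 mm), touching neither the wedge nor a screen (z of wedge_head in the frame of pocket between 0.004 and 0.0125 m and x of wedge_head in the frame of pocket between -0.014 and -0.002 m and y of wedge_head in the frame of pocket between -0.008 and 0.008 m and angle between wedge_head's own x axis and vertical below 0.1 rad and value of joint pane above 0.0018 m and linear speed of wedge below 0.01 m/s and height (world z) of mallet_grip below 0.065 m and linear speed of mallet below 0.02 m/s and contact force between mallet and wedge below 0.05 N and contact force between mallet and shoe below 0.05 N and contact force between mallet and shoe_done below 0.05 N).
It fails at once if the wedge is pushed in by the gripper to less than 12 mm from the lip (contact force between the fingers and wedge above 2 N and z of wedge_head in the frame of pocket below 0.02 m and horizontal distance between wedge_head and pocket below 0.03 m and angle between wedge_head's own x axis and vertical below 0.3 rad).
It fails at once if the mallet strikes the loose screen's glass, or any part of the finished screen, with over 12 N (contact force between mallet and pane above 12 N or contact force between mallet and shoe_done above 12 N).
It fails at once if a bystander is moved by more than 30 mm (distance of any of tile, file, float_tool, tub, lamp, packer from where it was at the start of the episode above 0.03 m).
It also fails if it takes over 61 s, if anything falls off the work surface, if the arm or the gripper's body presses on something with over 40 N, if the wrist force passes 120 N, or if a joint passes its speed limit or range.

## Working session

There is one attempt and no reset: what is moved stays moved. The work goes in short steps, Python scripts to look and compute and a tool call to move; the robot and the scene stay as the last step left them, time stands still between calls to the robot, and variables do not carry over. Pictures are saved under pics/ and viewed, at most 10 in all, crops included, and the job is handed in when it is done.

Besides the shell and the picture viewer there is one more tool, called after ">>>" in YAML: its name, and indented under it one key for each argument. send_rows: Moves the arm, as the interface text tells. Its arguments: {"type":"object","properties":{"rows":{"type":"array","items":{"type":"object","properties":{"hand":{"type":"number"},"x":{"type":"number"},"y":{"type":"number"},"z":{"type":"number"},"roll":{"type":"number"}}}},"force":{"type":"number"}},"required":["rows"]}

```bash
mkdir -p pics; ls; cat > h.py <<'E'
import numpy as np, cv2
from bench import get_state, get_image, get_calibration, close_job
def ray(cal,u,v):
    K=np.array(cal["mtx"]);T=np.array(cal["world_from_camera"])
    d=T[:3,:3]@np.linalg.solve(K,[u,v,1.]);return T[:3,3],d
def onz(cal,u,v,z):
    o,d=ray(cal,u,v);return o+d*(z-o[2])/d[2]
def proj(cal,p):
    K=np.array(cal["mtx"]);T=np.linalg.inv(np.array(cal["world_from_camera"]))
    c=K@(T[:3,:3]@np.asarray(p,float)+T[:3,3]);return c[:2]/c[2]
def tri(c1,p1,c2,p2):
    o1,d1=ray(c1,*p1);o2,d2=ray(c2,*p2)
    s=np.linalg.lstsq(np.c_[d1,-d2],o2-o1,rcond=None)[0]
    a,b=o1+s[0]*d1,o2+s[1]*d2
    return (a+b)/2,np.linalg.norm(a-b)
E
python3 - <<'E'
from h import *
for n in("scene","top"):
    im=get_image(n);cv2.imwrite(f"pics/{n}0.png",im);c=get_calibration(n)
    print(n,np.round(c["mtx"],1).tolist(),np.round(c["world_from_camera"],3).tolist())
    cv2.imwrite(f"pics/{n}0b.png",cv2.resize(im,(800,600),interpolation=cv2.INTER_CUBIC))
s=get_state();print({k:np.round(v,3).tolist() for k,v in s.items()})
E
```

```text
pics
scene [[487.2, 0.0, 282.7], [0.0, 487.2, 209.9], [0.0, 0.0, 1.0]] [[0.635, 0.565, -0.528, 1.174], [0.773, -0.457, 0.44, -0.474], [0.007, -0.687, -0.727, 0.938], [0.0, 0.0, 0.0, 1.0]]
top [[466.3, 0.0, 277.1], [0.0, 466.3, 212.3], [0.0, 0.0, 1.0]] [[-0.017, -0.996, 0.083, 0.466], [-1.0, 0.017, 0.006, 0.024], [-0.007, -0.083, -0.997, 1.442], [0.0, 0.0, 0.0, 1.0]]
{'time': 0.1, 'joint_positions': [1.125, 0.322, -0.07, 1.452, 0.023, 1.371, -0.057], 'qd': [-0.0, -0.003, -0.0, -0.002, -0.0, -0.001, 0.0], 'joint_torque': [-0.0, -49.257, -0.406, -31.34, -0.064, 0.04, 0.0], 'position': [0.288, -0.582, 0.291], 'tool_rot': [-3.057, -0.715, 0.001], 'ft_force': [-0.11, -0.41, -0.422], 'torque': [-0.014, 0.04, -0.033], 'grip_force': 0.0, 'grip_width': 1.002}
```

View pics/scene0b.png

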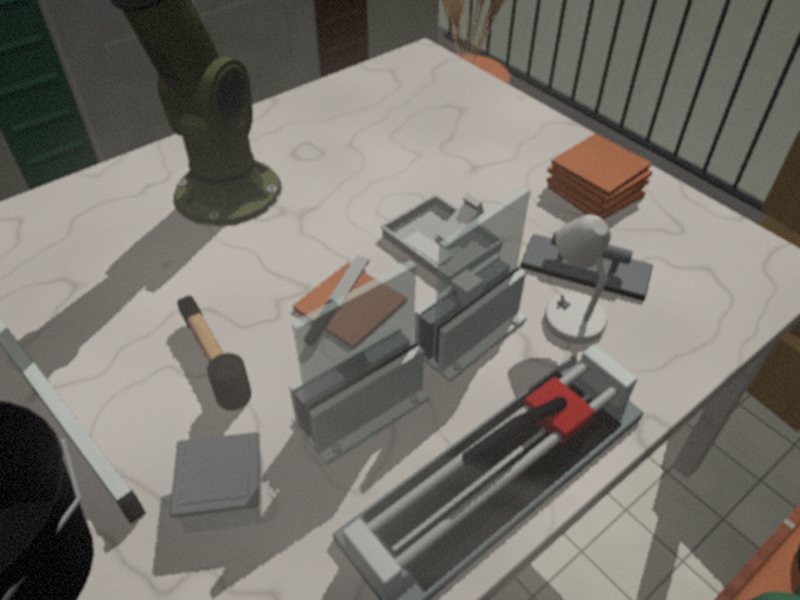

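View pics/top0b.png

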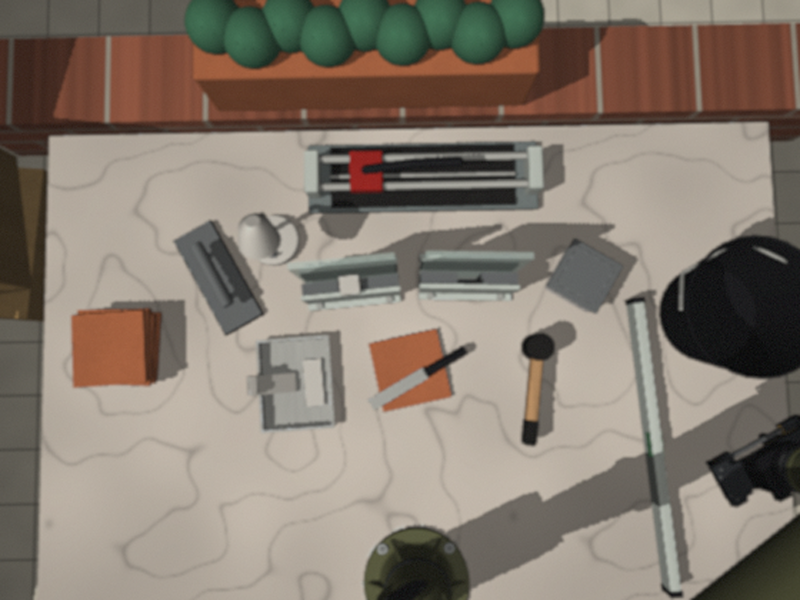

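```bash
python3 - <<'E'
from h import *
im=cv2.imread("pics/top0.png");c=get_calibration("top")
for n,u,v,z in[("head",178.5,268,.055),("tip",208,267,.01),("mal",376.6,243,.08),("malend",370,308,.05),("lipL",294,207,.11),("lipR",363,208,.11),("tray0",184,236,.028),("tray1",236,234,.028),("tray2",240,297,.028),("tray3",185,300,.028)]:
    print(n,onz(c,u,v,z).round(3))
a=im[225:310,165:250];b=im[165:250,280:380]
a=cv2.resize(a,(400,400),interpolation=cv2.INTER_CUBIC);b=cv2.resize(b,(400,340),interpolation=cv2.INTER_CUBIC)
o=np.zeros((400,800,3),np.uint8);o[:,:400]=a;o[:340,400:]=b
cv2.imwrite("pics/crop1.png",cv2.convertScaleAbs(o,alpha=1.3))
E
```

```text
head [0.42  0.327 0.055]
tip [0.421 0.246 0.01 ]
mal [ 0.484 -0.256  0.08 ]
malend [ 0.294 -0.237  0.05 ]
lipL [ 0.591 -0.017  0.11 ]
lipR [ 0.584 -0.215  0.11 ]
tray0 [0.516 0.316 0.028]
tray1 [0.519 0.158 0.028]
tray2 [0.33  0.148 0.028]
tray3 [0.324 0.313 0.028]
```

View pics/crop1.png

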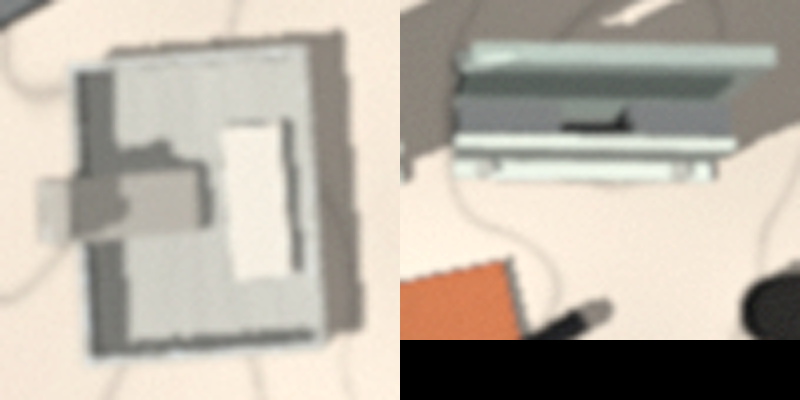

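>>> send_rows:
  rows:
    - {"x":36,"y":34,"roll":6.4}
    - {"x":36,"y":34,"roll":6.4}
    - {"x":36,"y":34,"roll":6.4}
    - {"x":36,"y":34,"roll":6.4}
    - {"x":36,"y":34,"roll":6.4}
    - {"y":48,"roll":6.4}
    - {"y":48,"roll":6.4}
    - {"y":48,"roll":6.4}
    - {"y":48,"roll":6.4}
    - {"y":48,"roll":6.0}
  force: 6

```text
schema error: expected keys hand, x, y, z, roll
```

>>> send_rows:
  rows:
    - {"y":48}
    - {"y":48}
    - {"y":48}
    - {"y":48}
    - {"y":48}
    - {"y":48,"x":-10}
    - {"y":48,"x":-10}
    - {"y":48,"x":-10}
    - {"y":48,"x":-10}
    - {}

```text
schema error: expected keys hand, x, y, z, roll
```

```bash
python3 - <<'E'
from h import *
s=get_state();print({k:np.round(s[k],3).tolist() for k in("time","position","tool_rot","joint_positions")})
from scipy.spatial.transform import Rotation as R
print(R.from_rotvec(s["tool_rot"]).as_matrix().round(3).tolist())
c=get_calibration("wrist");im=get_image("wrist");cv2.imwrite("pics/w1.png",im)
np.savez("w1.npz",**c);print(np.round(c["mtx"],1).tolist(),np.round(c["world_from_camera"],3).tolist())
E
```

```text
{'time': 0.1, 'position': [0.288, -0.582, 0.291], 'tool_rot': [-3.057, -0.715, 0.001], 'joint_positions': [1.125, 0.322, -0.07, 1.452, 0.023, 1.371, -0.057]}
[[0.896, 0.444, -0.001], [0.444, -0.896, 0.001], [-0.0, -0.002, -1.0]]
[[364.4, 0.0, 275.7], [0.0, 364.4, 209.3], [0.0, 0.0, 1.0]] [[0.443, -0.864, -0.238, 0.353], [-0.896, -0.428, -0.116, -0.55], [-0.002, 0.264, -0.964, 0.384], [0.0, 0.0, 0.0, 1.0]]
```

View pics/w1.png

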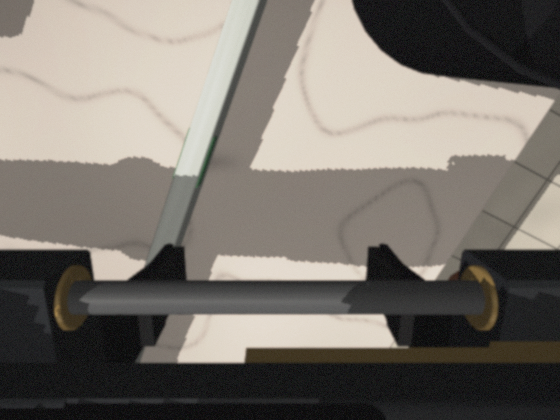

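>>> send_rows:
  rows:
    - {"hand":87,"x":36,"y":34,"z":0,"roll":6.4}
    - {"hand":87,"x":36,"y":34,"z":0,"roll":6.4}
    - {"hand":87,"x":36,"y":34,"z":0,"roll":6.4}
    - {"hand":87,"x":36,"y":34,"z":0,"roll":6.4}
    - {"hand":87,"x":36,"y":34,"z":0,"roll":6.4}
    - {"hand":87,"x":0,"y":48,"z":0,"roll":6.4}
    - {"hand":87,"x":0,"y":48,"z":0,"roll":6.4}
    - {"hand":87,"x":0,"y":48,"z":0,"roll":6.4}
    - {"hand":87,"x":0,"y":48,"z":0,"roll":6.4}
    - {"hand":87,"x":0,"y":48,"z":0,"roll":6}
  force: 6

```text
time: 1.15
position: [0.468, -0.1705, 0.292]
tool_rot: [2.218, 2.225, -0.0]
ft_force: [1.3, -0.9, 0.8]
grip_width: 1.002
grip_force: 0.0
```

>>> send_rows:
  rows:
    - {"hand":87,"x":0,"y":48,"z":0,"roll":0}
    - {"hand":87,"x":0,"y":48,"z":0,"roll":0}
    - {"hand":87,"x":0,"y":48,"z":0,"roll":0}
    - {"hand":87,"x":0,"y":48,"z":0,"roll":0}
    - {"hand":87,"x":0,"y":48,"z":0,"roll":0}
    - {"hand":87,"x":-12,"y":48,"z":0,"roll":0}
    - {"hand":87,"x":-12,"y":48,"z":0,"roll":0}
    - {"hand":87,"x":-12,"y":30,"z":0,"roll":0}
    - {"hand":87,"x":-12,"y":0,"z":0,"roll":0}
    - {"hand":87,"x":0,"y":0,"z":0,"roll":0}

```text
time: 2.15
position: [0.419, 0.1947, 0.2921]
tool_rot: [2.218, 2.223, -0.002]
ft_force: [-0.2, -0.1, 0.4]
grip_width: 0.999
grip_force: 0.0
```

```bash
python3 - <<'E'
from h import *
s=get_state();print({k:np.round(s[k],3).tolist() for k in("time","position","tool_rot","joint_positions")})
c=get_calibration("wrist");im=get_image("wrist");cv2.imwrite("pics/w2.png",im)
np.savez("w2.npz",**c);print(np.round(c["world_from_camera"],3).tolist())
E
```

```text
{'time': 2.15, 'position': [0.419, 0.195, 0.292], 'tool_rot': [2.218, 2.223, -0.002], 'joint_positions': [0.417, -0.077, -0.857, 1.868, -0.058, 1.324, -0.422]}
[[1.0, 0.002, 0.0, 0.419], [0.002, -0.964, -0.266, 0.267], [-0.0, 0.266, -0.964, 0.385], [0.0, 0.0, 0.0, 1.0]]
```

View pics/w2.png

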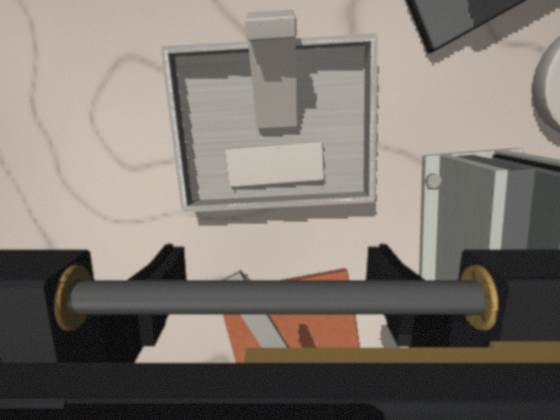

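```bash
python3 - <<'E'
from h import *
c=dict(np.load("w2.npz"))
p=lambda u,v,z:print((u,v),onz(c,u,v,z).round(4))
p(258,128,.0138);p(297,126.5,.0138)
print("tray");p(164,49,.028);p(375,36,.028);p(376,202,.028);p(184,210,.028)
print("packer");p(225,148,.011);p(323,142,.011);p(324,180,.011);p(231,187,.011)
t=np.array([.42,0,0]);a=np.radians(20)
X=np.array([0,np.cos(a),np.sin(a)]);Z=np.array([0,-np.sin(a),np.cos(a)])
m=(onz(c,258,128,.0138)+onz(c,297,126.5,.0138))/2
t=m-.0115*Z;print("tip",t)
for n,x,z in[("headend_top",.101,.038),("headend_bot",.101,0),("step_top",.085,.038),("step_bot",.085,.020)]:
    print(n,[proj(c,t+x*X+z*Z+np.array([s,0,0])).round(1).tolist() for s in(-.02,.02)],(t+x*X+z*Z).round(3))
print("headc",t+.093*X+.019*Z)
E
```

```text
(258, 128) [0.4013 0.2487 0.0138]
(297, 126.5) [0.4401 0.2502 0.0138]
tray
(164, 49) [0.3176 0.3192 0.028 ]
(375, 36) [0.5079 0.3303 0.028 ]
(376, 202) [0.5203 0.1766 0.028 ]
(184, 210) [0.3259 0.1678 0.028 ]
packer
(225, 148) [0.3674 0.2286 0.011 ]
(323, 142) [0.4668 0.2348 0.011 ]
(324, 180) [0.4693 0.1958 0.011 ]
(231, 187) [0.3722 0.1882 0.011 ]
tip [0.42068956 0.2533934  0.00299353]
headend_top [[252.3, 17.4], [304.0, 17.5]] [0.421 0.335 0.073]
headend_bot [[254.7, 10.8], [301.2, 10.9]] [0.421 0.348 0.038]
step_top [[253.1, 39.8], [303.0, 39.9]] [0.421 0.32  0.068]
step_bot [[254.2, 35.6], [301.8, 35.6]] [0.421 0.326 0.051]
headc [0.42068956 0.33428643 0.05265557]
```

>>> send_rows:
  rows:
    - {"hand":87,"x":-1,"y":46,"z":0,"roll":1.7}
    - {"hand":87,"x":-1,"y":45,"z":0,"roll":1.7}
    - {"hand":87,"x":-1,"y":45,"z":-25,"roll":0}
    - {"hand":70,"x":0,"y":0,"z":-40,"roll":0}
    - {"hand":70,"x":0,"y":0,"z":-40,"roll":0}
    - {"hand":70,"x":0,"y":0,"z":-40,"roll":0}
    - {"hand":70,"x":0,"y":0,"z":-30,"roll":0}
    - {"hand":30,"x":0,"y":0,"z":0,"roll":0}
    - {"hand":30,"x":0,"y":0,"z":0,"roll":0}
    - {"hand":30,"x":0,"y":0,"z":0,"roll":0}
  force: 3

```text
time: 3.2
position: [0.419, 0.3287, 0.1198]
tool_rot: [2.157, 2.283, 0.005]
ft_force: [0.4, 0.4, 0.0]
grip_width: 0.619
grip_force: 0.0
```

```bash
python3 - <<'E'
from h import *
def piv(f,R0=(.093,.028)):
    f=np.radians(f);x,z=R0
    b=0
    if f>np.pi/2: z-=.0115;b=-.0115
    return np.array([x*np.cos(f)-z*np.sin(f)+b,x*np.sin(f)+z*np.cos(f)])*1000
f=[20+7*i for i in range(11)]+[95,100,105]
P=np.array([piv(a) for a in f]);d=np.diff(P,axis=0)
y=np.radians(3.4)
for a,k in zip(f[1:],d):print(a,(-k[0]*np.sin(y)).round(1),(k[0]*np.cos(y)).round(1),k[1].round(1))
print(get_state())
E
```

```text
27 0.5 -7.6 9.1
34 0.5 -8.7 8.0
41 0.6 -9.6 6.9
48 0.6 -10.4 5.7
55 0.7 -11.0 4.4
62 0.7 -11.4 3.0
69 0.7 -11.7 1.6
76 0.7 -11.8 0.2
83 0.7 -11.8 -1.3
90 0.7 -11.5 -2.7
95 0.5 -8.0 -1.8
100 0.5 -7.8 -2.5
105 0.5 -7.6 -3.2
{'time': 3.2, 'joint_positions': array([ 0.10263514,  0.37526221, -0.94167312,  1.90903791,  0.35382174,
        1.0301803 , -0.93411398]), 'qd': array([ 0.00055293, -0.01329988, -0.00631475, -0.00038861,  0.00096007,
       -0.00084982, -0.00124405]), 'joint_torque': array([ 4.15380823e-02, -3.31274843e+01, -8.39391500e+00, -2.51142293e+01,
       -4.71682451e-02,  3.90169953e-03,  4.38968258e-03]), 'position': array([0.41895585, 0.32874713, 0.11981697]), 'tool_rot': array([2.15651515, 2.28342559, 0.00482488]), 'ft_force': array([0.44577209, 0.44232567, 0.03415645]), 'torque': array([ 0.02207056, -0.10821552, -0.0398416 ]), 'grip_force': 0.0, 'grip_width': 0.6187279031360765}
```

>>> send_rows:
  rows:
    - {"hand":36,"x":-3,"y":2,"z":-3,"roll":0}
    - {"hand":36,"x":0,"y":0,"z":0,"roll":0}
    - {"hand":36,"x":0,"y":0,"z":0,"roll":0}
    - {"hand":36,"x":0,"y":0,"z":0,"roll":0}
    - {"hand":36,"x":0,"y":0,"z":0,"roll":0}
  force: 3

```text
time: 3.7
position: [0.4146, 0.3307, 0.1157]
tool_rot: [2.155, 2.285, 0.002]
ft_force: [-0.5, -0.5, 4.4]
grip_width: 0.459
grip_force: 3.0
```

>>> send_rows:
  rows:
    - {"hand":36,"x":0.5,"y":-7.6,"z":9.1,"roll":0}
    - {"hand":36,"x":0.5,"y":-8.7,"z":8.0,"roll":0}
    - {"hand":36,"x":0.6,"y":-9.6,"z":6.9,"roll":0}
    - {"hand":36,"x":0.6,"y":-10.4,"z":5.7,"roll":0}
    - {"hand":36,"x":0.7,"y":-11.0,"z":4.2,"roll":0}
    - {"hand":36,"x":0.7,"y":-11.4,"z":2.8,"roll":0}
    - {"hand":36,"x":0.7,"y":-11.7,"z":1.4,"roll":0}
    - {"hand":36,"x":0.7,"y":-11.8,"z":0,"roll":0}
  force: 3

```text
time: 4.5
position: [0.4197, 0.2464, 0.1536]
tool_rot: [2.156, 2.283, -0.0]
ft_force: [-0.1, 0.3, 0.1]
grip_width: 0.46
grip_force: 3.0
```

```bash
python3 - <<'E'
from h import *
s=get_state();print(s["position"].round(4),s["ft_force"].round(2))
a=get_image("scene");c=get_calibration("scene")
p=proj(c,[.42,.25,.06]);print(p)
u,v=int(p[0]),int(p[1])
A=a[v-60:v+60,u-60:u+60];A=cv2.resize(A,(600,600),interpolation=cv2.INTER_CUBIC)
cv2.imwrite("pics/s2.png",A)
E
```

```text
[0.4197 0.2464 0.1536] [-0.07  0.33  0.06]
[309.78367276 154.7587944 ]
```

View pics/s2.png

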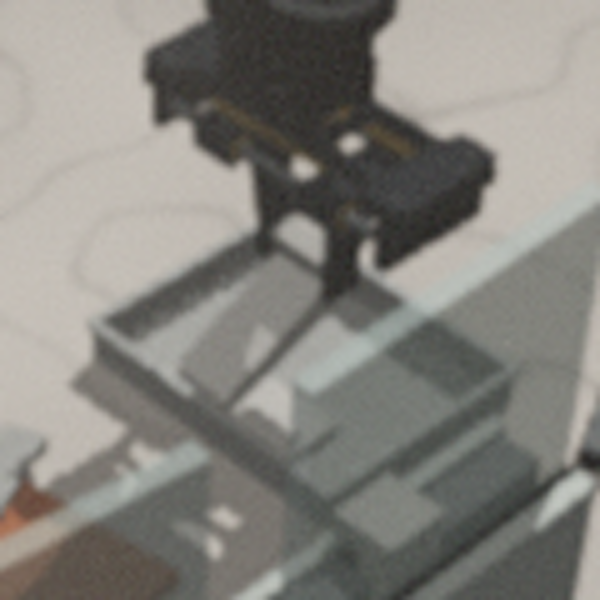

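```bash
python3 - <<'E'
from h import *
c=get_calibration("scene")
def onx(u,v,x):
    o,d=ray(c,u,v);return (o+d*(x-o[0])/d[0]).round(4)
f=lambda u,v:(249+u/5,94+v/5)
print("tip far/near",onx(*f(230,405),.440),onx(*f(185,365),.40))
w=get_calibration("wrist");im=get_image("wrist");cv2.imwrite("pics/w3.png",im);np.savez("w3.npz",**w)
print(proj(w,[.42,.169,.039]),proj(w,[.42,.2464,.0966]))
E
```

```text
tip far/near [0.44   0.1798 0.0386] [0.4    0.181  0.0393]
[269.28211522 341.91191742] [275.72393918 271.62607149]
```

View pics/w3.png

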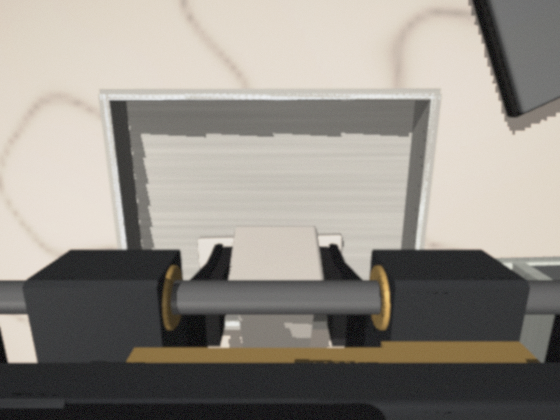

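>>> send_rows:
  rows:
    - {"hand":36,"x":0,"y":5,"z":20,"roll":0}
    - {"hand":36,"x":-2,"y":40,"z":0,"roll":0}
    - {"hand":36,"x":-2,"y":45,"z":0,"roll":0}
    - {"hand":36,"x":-2,"y":45,"z":0,"roll":0}
    - {"hand":36,"x":-2,"y":40,"z":0,"roll":0}
    - {"hand":36,"x":0,"y":0,"z":-20,"roll":0}
    - {"hand":36,"x":0,"y":0,"z":-27,"roll":0}
    - {"hand":36,"x":0,"y":-10,"z":0,"roll":0}
    - {"hand":36,"x":0,"y":-7,"z":0,"roll":0}
    - {"hand":36,"x":0,"y":0,"z":0,"roll":0}
  force: 3

```text
time: 5.6
position: [0.4126, 0.4044, 0.1271]
tool_rot: [2.157, 2.282, 0.001]
ft_force: [0.5, 0.1, -0.4]
grip_width: 0.46
grip_force: 3.0
```

```bash
python3 - <<'E'
from h import *
s=get_state();print(s["position"].round(4),s["ft_force"].round(2))
a=get_image("scene");c=get_calibration("scene")
cv2.imwrite("pics/s3.png",a)
def piv(f):
    f=np.radians(f);x,z=93,16.5
    return np.array([x*np.cos(f)-z*np.sin(f),x*np.sin(f)+z*np.cos(f)])
f=list(range(24,109,6));P=np.array([piv(a) for a in f])
for a,k in zip(f[1:],np.diff(P,axis=0)):print(a,k.round(1))
p=proj(c,[.42,.36,.05]);u,v=int(p[0]),int(p[1]);print(u,v)
A=a[v-50:v+50,u-50:u+50];A=cv2.resize(A,(500,500),interpolation=cv2.INTER_CUBIC)
cv2.imwrite("pics/s3c.png",A)
E
```

```text
[0.4126 0.4044 0.1271] [ 0.53  0.12 -0.43]
30 [-6.   7.9]
36 [-6.8  7.2]
42 [-7.5  6.5]
48 [-8.1  5.7]
54 [-8.7  4.8]
60 [-9.1  3.9]
66 [-9.5  2.9]
72 [-9.7  1.9]
78 [-9.8  0.9]
84 [-9.9 -0.2]
90 [-9.8 -1.2]
96 [-9.6 -2.2]
102 [-9.3 -3.2]
108 [-9.  -4.2]
338 141Traceback (most recent call last):
  File "<stdin>", line 11, in <module>
TypeError: 'int' object is not subscriptable
```

>>> send_rows:
  rows:
    - {"hand":36,"x":0,"y":-6,"z":0,"roll":0}
    - {"hand":36,"x":0,"y":-6,"z":7,"roll":0}
    - {"hand":36,"x":0,"y":-6.8,"z":7,"roll":0}
    - {"hand":36,"x":0,"y":-7.5,"z":6.5,"roll":0}
    - {"hand":36,"x":0,"y":-8.1,"z":5.7,"roll":0}
  force: 3

```text
time: 6.15
position: [0.4117, 0.3712, 0.1534]
tool_rot: [2.155, 2.285, 0.002]
ft_force: [-0.8, -0.7, -1.1]
grip_width: 0.465
grip_force: 3.0
```

```bash
python3 - <<'E'
from h import *
s=get_state();print(s["position"].round(4),s["ft_force"].round(2))
im=get_image("scene");c=get_calibration("scene");cv2.imwrite("pics/s4.png",im)
p=proj(c,[.42,.36,.05]);u,v=int(p[0]),int(p[1]);print(u,v)
A=im[v-50:v+50,u-50:u+50];A=cv2.resize(A,(500,500),interpolation=cv2.INTER_CUBIC)
cv2.imwrite("pics/s4c.png",A)
E
```

```text
[0.4117 0.3712 0.1534] [-0.85 -0.71 -1.1 ]
338 141
```

View pics/s4c.png

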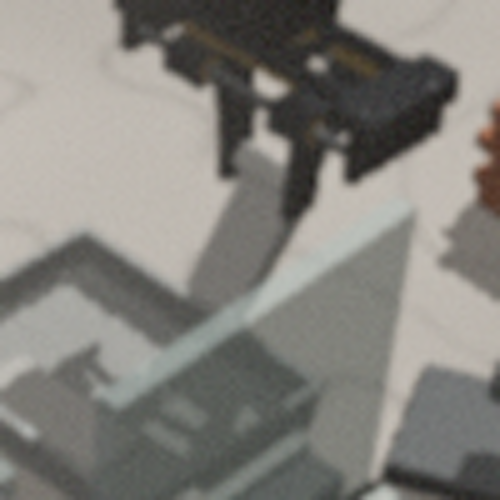

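>>> send_rows:
  rows:
    - {"hand":36,"x":0,"y":-8.9,"z":4.8,"roll":0}
    - {"hand":36,"x":0,"y":-9.3,"z":3.9,"roll":0}
    - {"hand":36,"x":0,"y":-9.5,"z":2.9,"roll":0}
    - {"hand":36,"x":0,"y":-9.7,"z":1.9,"roll":0}
    - {"hand":36,"x":0,"y":-9.8,"z":0.9,"roll":0}
    - {"hand":36,"x":0,"y":-9.9,"z":-0.2,"roll":0}
    - {"hand":36,"x":0,"y":-9.8,"z":-1.2,"roll":0}
    - {"hand":36,"x":0,"y":-9.6,"z":-2.2,"roll":0}
    - {"hand":36,"x":0,"y":-9.3,"z":-3.2,"roll":0}
    - {"hand":36,"x":0,"y":0,"z":0,"roll":0}
  force: 3

```text
time: 7.2
position: [0.4114, 0.2838, 0.1591]
tool_rot: [2.157, 2.283, -0.003]
ft_force: [-0.8, -0.1, -0.2]
grip_width: 0.46
grip_force: 3.0
```

```bash
python3 - <<'E'
from h import *
im=cv2.imread("pics/top0.png").astype(int);c=get_calibration("top")
for a,b in((297,316),(341,360)):
    print([(v,im[v,a:b].mean(0).round().astype(int).tolist()) for v in range(174,213)])
print("row 200", im[200,288:370].sum(1).tolist())
print("row 196", im[196,288:370].sum(1).tolist())
for u,v in((293.3,203),(364.3,203),(328.8,203),(328.8,199)):print(onz(c,u,v,.11).round(4))
for u,v in((293.3,210),(364.3,210)):print(onz(c,u,v,.012).round(4))
E
```

```text
[(174, [101, 108, 112]), (175, [119, 127, 125]), (176, [137, 146, 139]), (177, [146, 154, 144]), (178, [152, 161, 150]), (179, [153, 161, 151]), (180, [139, 147, 138]), (181, [119, 126, 118]), (182, [101, 106, 99]), (183, [82, 86, 80]), (184, [72, 76, 70]), (185, [71, 75, 69]), (186, [71, 75, 69]), (187, [72, 75, 70]), (188, [78, 82, 76]), (189, [91, 94, 89]), (190, [99, 102, 98]), (191, [101, 102, 100]), (192, [101, 101, 99]), (193, [100, 100, 99]), (194, [100, 101, 99]), (195, [101, 101, 98]), (196, [99, 99, 97]), (197, [103, 105, 102]), (198, [132, 137, 134]), (199, [167, 176, 171]), (200, [175, 185, 180]), (201, [157, 165, 161]), (202, [121, 127, 123]), (203, [102, 108, 105]), (204, [116, 123, 120]), (205, [143, 151, 147]), (206, [161, 169, 166]), (207, [168, 177, 173]), (208, [171, 180, 176]), (209, [169, 177, 177]), (210, [163, 174, 180]), (211, [166, 178, 188]), (212, [169, 182, 192])]
[(174, [96, 103, 108]), (175, [108, 115, 117]), (176, [128, 136, 132]), (177, [143, 150, 142]), (178, [147, 154, 144]), (179, [148, 155, 144]), (180, [139, 146, 136]), (181, [120, 125, 117]), (1
[... 998 characters left out ...]
3, 513, 515, 513, 517, 514, 517, 517, 520, 516, 517, 520, 518, 507, 509, 513, 517, 516, 507, 458, 365, 306, 301, 321, 369, 439]
row 196 [304, 301, 294, 269, 241, 211, 224, 271, 293, 292, 299, 292, 292, 291, 294, 299, 300, 292, 299, 300, 293, 292, 293, 298, 292, 292, 294, 295, 291, 293, 289, 267, 221, 170, 148, 146, 155, 147, 151, 154, 151, 155, 154, 147, 139, 123, 90, 95, 135, 180, 239, 282, 294, 301, 296, 297, 293, 298, 297, 297, 301, 293, 295, 296, 293, 300, 296, 294, 294, 298, 296, 290, 297, 301, 302, 300, 301, 299, 303, 296, 301, 294]
[ 0.6022 -0.0153  0.11  ]
[ 0.5986 -0.2188  0.11  ]
[ 0.6004 -0.1171  0.11  ]
[ 0.612  -0.1174  0.11  ]
[ 0.5906 -0.0178  0.012 ]
[ 0.5868 -0.236   0.012 ]
```

>>> send_rows:
  rows:
    - {"hand":36,"x":0,"y":0,"z":0,"roll":0}
    - {"hand":36,"x":0,"y":0,"z":40,"roll":0}
    - {"hand":36,"x":8,"y":0,"z":45,"roll":-8.5}
    - {"hand":36,"x":14,"y":-20,"z":45,"roll":-8.5}
    - {"hand":36,"x":14,"y":-45,"z":15,"roll":-8.5}
    - {"hand":36,"x":14,"y":-45,"z":0,"roll":-8.5}
    - {"hand":36,"x":14,"y":-45,"z":0,"roll":-8.5}
    - {"hand":36,"x":14,"y":-45,"z":0,"roll":-8.5}
    - {"hand":36,"x":14,"y":-45,"z":0,"roll":-8.5}
    - {"hand":36,"x":10,"y":-45,"z":0,"roll":-8.5}
  force: 40

```text
time: 8.2
position: [0.5137, -0.005, 0.304]
tool_rot: [3.067, 0.682, 0.001]
ft_force: [0.6, 0.6, -0.5]
grip_width: 0.456
grip_force: 40.0
```

>>> send_rows:
  rows:
    - {"hand":36,"x":10,"y":-45,"z":0,"roll":-8.5}
    - {"hand":36,"x":10,"y":-45,"z":0,"roll":-8.5}
    - {"hand":36,"x":8,"y":-21,"z":0,"roll":-8.5}
    - {"hand":36,"x":0,"y":0,"z":0,"roll":-0.9}
    - {"hand":36,"x":0,"y":0,"z":0,"roll":0}
  force: 40

```text
time: 8.7
position: [0.5413, -0.1139, 0.3034]
tool_rot: [-3.14, 0.026, 0.001]
ft_force: [-0.1, 0.2, -1.6]
grip_width: 0.45
grip_force: 40.0
```

```bash
python3 - <<'E'
from h import *
s=get_state();print(s["position"].round(4),s["tool_rot"].round(3),s["joint_positions"].round(2))
w=get_calibration("wrist");im=get_image("wrist");cv2.imwrite("pics/w5.png",im);np.savez("w5.npz",**w)
sc=get_image("scene");cv2.imwrite("pics/s5.png",sc);c=get_calibration("scene")
p=proj(c,s["position"]-[0,0,.07]);u,v=int(p[0]),int(p[1]);print(u,v)
for q in([.61,-.117,.11],[.61,-.02,.11],[.61,-.21,.11]):print(proj(w,q).round())
A=cv2.resize(sc[max(v-60,0):v+60,u-48:u+48],(400,500),interpolation=cv2.INTER_CUBIC)
B=cv2.resize(im[0:300,160:400],(400,500),interpolation=cv2.INTER_CUBIC)
cv2.imwrite("pics/c5.png",np.hstack([A,B]))
E
```

```text
[ 0.5413 -0.1139  0.3034] [-3.14e+00  2.60e-02  1.00e-03] [ 0.73  0.15 -0.63  1.66  0.09  1.36 -1.5 ]
220 191
[279. 114.]
[151. 116.]
[401. 112.]
```

View pics/c5.png

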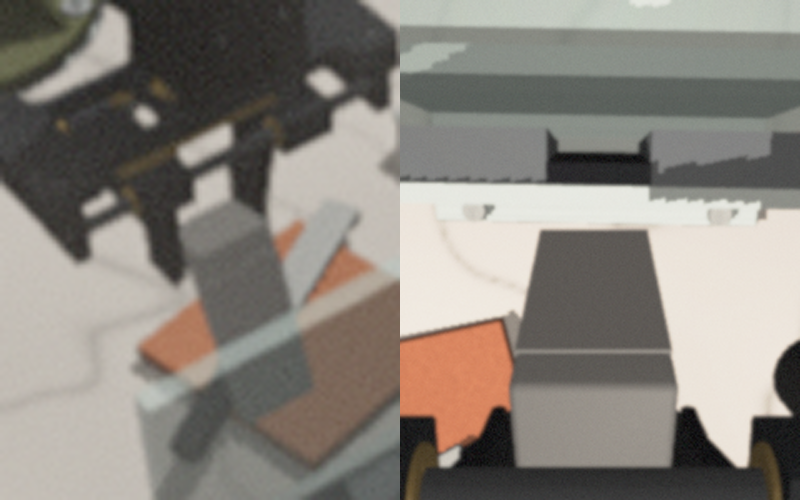

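```bash
python3 - <<'E'
from h import *
w=dict(np.load("w5.npz"));im=cv2.imread("pics/w5.png").astype(int)
print(w["world_from_camera"].round(4).tolist())
for a,b in((190,235),(330,370),(262,290)):
    print(a,[(v,int(im[v,a:b].sum(1).mean()/3)) for v in list(range(0,140))])
for v in(78,108,110,121.8):
  print(v,onz(w,279,v,.11).round(4),onz(w,279,v,.012).round(4))
for x in(.58,.59,.6,.61,.62,.63):print(x,[proj(w,[x,-.117,z])[1].round(1) for z in(.012,.02,.11,.28)])
print(im[105,240:330].sum(1)//3)
E
```

```text
[[-0.0172, -0.9641, -0.265, 0.6136], [-0.9999, 0.0163, 0.0059, -0.1151], [-0.0014, 0.2651, -0.9642, 0.3962], [0.0, 0.0, 0.0, 1.0]]
190 [(0, 193), (1, 193), (2, 194), (3, 194), (4, 194), (5, 194), (6, 194), (7, 194), (8, 195), (9, 195), (10, 195), (11, 195), (12, 195), (13, 195), (14, 192), (15, 180), (16, 158), (17, 140), (18, 134), (19, 134), (20, 134), (21, 134), (22, 134), (23, 134), (24, 135), (25, 137), (26, 141), (27, 144), (28, 145), (29, 144), (30, 143), (31, 141), (32, 138), (33, 138), (34, 138), (35, 137), (36, 138), (37, 137), (38, 137), (39, 138), (40, 137), (41, 137), (42, 136), (43, 129), (44, 116), (45, 101), (46, 95), (47, 94), (48, 95), (49, 94), (50, 94), (51, 94), (52, 94), (53, 94), (54, 94), (55, 93), (56, 92), (57, 92), (58, 92), (59, 93), (60, 93), (61, 92), (62, 93), (63, 93), (64, 93), (65, 93), (66, 96), (67, 107), (68, 124), (69, 134), (70, 137), (71, 137), (72, 138), (73, 139), (74, 138), (75, 136), (76, 134), (77, 132), (78, 132), (79, 132), (80, 132), (81, 132), (82, 131), (83, 132), (84, 131), (85, 132), (86, 132), (87, 132), (88, 131), (89, 132), (90, 
[... 4033 characters left out ...]
at64(184.6)]
0.6 [np.float64(122.9), np.float64(123.2), np.float64(127.6), np.float64(153.6)]
0.61 [np.float64(112.8), np.float64(112.9), np.float64(114.1), np.float64(121.2)]
0.62 [np.float64(102.6), np.float64(102.5), np.float64(100.4), np.float64(87.3)]
0.63 [np.float64(92.2), np.float64(91.9), np.float64(86.4), np.float64(51.7)]
[131 132 132 134 132 129 120 101  67  48  39  43  42  44  42  40  43  39
  42  41  40  43  40  43  43  40  44  41  44  40  43  37  43  46  37  39
  41  45  42  42  42  38  44  42  39  43  42  42  43  43  42  37  42  34
  43  41  41  42  41  38  38  40  45  40  36  42  41  45  45  46  58  73
  79  79  80  81  82  82  80  79  81  79  80  76  77  80  80  80  78  78]
```

>>> send_rows:
  rows:
    - {"hand":36,"x":14,"y":-1,"z":0,"roll":-0.5}
    - {"hand":36,"x":14,"y":-1,"z":0,"roll":-0.5}
    - {"hand":36,"x":10,"y":0,"z":-10,"roll":0}
    - {"hand":36,"x":3,"y":0,"z":-15,"roll":0}
    - {"hand":36,"x":0,"y":0,"z":-10,"roll":0}
    - {"hand":36,"x":0,"y":0,"z":-5,"roll":0}
    - {"hand":36,"x":0,"y":0,"z":0,"roll":0}
  force: 40

```text
time: 9.5
position: [0.5811, -0.1166, 0.2624]
tool_rot: [-3.141, 0.056, 0.004]
ft_force: [-0.1, -0.6, -0.3]
grip_width: 0.452
grip_force: 40.0
```

```bash
python3 - <<'E'
from h import *
s=get_state();print(s["position"].round(4),s["tool_rot"].round(3),s["ft_force"].round(1))
w=get_calibration("wrist");im=get_image("wrist");cv2.imwrite("pics/w6.png",im);np.savez("w6.npz",**w)
g=im.astype(int).sum(2)//3
print([(v,int(g[v,255:300].mean())) for v in range(60,245,1)])
for q in([.6395,-.1175,.11],[.6225,-.1175,.11],[.604,-.117,.11],[.637,-.1175,.12]):print(proj(w,q).round(1))
E
```

```text
[ 0.5811 -0.1166  0.2624] [-3.141  0.056  0.004] [-0.1 -0.6 -0.3]
[(60, 134), (61, 134), (62, 134), (63, 134), (64, 135), (65, 133), (66, 127), (67, 119), (68, 121), (69, 131), (70, 136), (71, 136), (72, 137), (73, 137), (74, 138), (75, 138), (76, 138), (77, 139), (78, 140), (79, 141), (80, 141), (81, 141), (82, 141), (83, 141), (84, 141), (85, 141), (86, 141), (87, 141), (88, 141), (89, 141), (90, 141), (91, 141), (92, 140), (93, 141), (94, 141), (95, 140), (96, 141), (97, 141), (98, 140), (99, 138), (100, 129), (101, 104), (102, 67), (103, 37), (104, 30), (105, 30), (106, 29), (107, 29), (108, 29), (109, 29), (110, 31), (111, 42), (112, 69), (113, 93), (114, 103), (115, 105), (116, 105), (117, 105), (118, 105), (119, 108), (120, 124), (121, 157), (122, 187), (123, 199), (124, 201), (125, 201), (126, 201), (127, 201), (128, 201), (129, 201), (130, 200), (131, 200), (132, 200), (133, 197), (134, 186), (135, 167), (136, 160), (137, 167), (138, 176), (139, 181), (140, 181), (141, 181), (142, 182), (143, 181), (144, 181), (145, 181), (146, 182), (147, 181), (148, 181), (149, 181), (150,
[... 446 characters left out ...]
188, 89), (189, 89), (190, 89), (191, 89), (192, 89), (193, 89), (194, 89), (195, 89), (196, 89), (197, 89), (198, 89), (199, 89), (200, 89), (201, 89), (202, 89), (203, 89), (204, 89), (205, 89), (206, 89), (207, 90), (208, 95), (209, 113), (210, 131), (211, 128), (212, 106), (213, 90), (214, 88), (215, 88), (216, 89), (217, 89), (218, 89), (219, 89), (220, 89), (221, 89), (222, 89), (223, 90), (224, 89), (225, 90), (226, 90), (227, 91), (228, 93), (229, 99), (230, 107), (231, 116), (232, 125), (233, 131), (234, 137), (235, 142), (236, 145), (237, 145), (238, 145), (239, 145), (240, 145), (241, 145), (242, 145), (243, 145), (244, 146)]
[273.9 130.7]
[274.9 156.6]
[275.2 183.7]
[274.  135.7]
```

>>> send_rows:
  rows:
    - {"hand":36,"x":0,"y":0,"z":-4,"roll":0}
    - {"hand":36,"x":0,"y":0,"z":-3,"roll":0}
    - {"hand":36,"x":0,"y":0,"z":-3,"roll":0}
    - {"hand":36,"x":0,"y":0,"z":0,"roll":0}
  force: 15

```text
time: 9.95
position: [0.5819, -0.1168, 0.2534]
tool_rot: [-3.141, 0.057, 0.001]
ft_force: [0.5, -0.4, -0.8]
grip_width: 0.454
grip_force: 15.0
```

>>> send_rows:
  rows:
    - {"hand":36,"x":0,"y":0,"z":-3,"roll":0}
    - {"hand":36,"x":0,"y":0,"z":-2,"roll":0}
    - {"hand":36,"x":0,"y":0,"z":0,"roll":0}
  force: 15

```text
time: 10.25
position: [0.582, -0.1168, 0.2485]
tool_rot: [-3.141, 0.056, 0.001]
ft_force: [-0.3, 0.5, -0.6]
grip_width: 0.457
grip_force: 15.0
```

>>> send_rows:
  rows:
    - {"hand":36,"x":0,"y":0,"z":-2,"roll":0}
    - {"hand":36,"x":0,"y":0,"z":-2,"roll":0}
    - {"hand":36,"x":0,"y":0,"z":-2,"roll":0}
    - {"hand":36,"x":0,"y":0,"z":0,"roll":0}
  force: 15

```text
time: 10.65
position: [0.582, -0.1168, 0.2424]
tool_rot: [-3.141, 0.056, 0.001]
ft_force: [0.8, -0.8, -0.8]
grip_width: 0.458
grip_force: 15.0
```

```bash
python3 - <<'E'
from h import *
s=get_state();print(s["position"].round(4),s["ft_force"].round(1))
sc=get_image("scene");cv2.imwrite("pics/s7.png",sc);tp=get_image("top");cv2.imwrite("pics/t7.png",tp)
c=get_calibration("scene");t=get_calibration("top")
p=proj(c,[.62,-.117,.16]);u,v=int(p[0]),int(p[1]);print(u,v)
q=proj(t,[.62,-.117,.11]);a,b=int(q[0]),int(q[1]);print(a,b)
A=cv2.resize(sc[v-50:v+50,u-40:u+40],(480,600),interpolation=cv2.INTER_CUBIC)
B=cv2.resize(tp[b-50:b+50,a-27:a+27],(320,600),interpolation=cv2.INTER_CUBIC)
cv2.imwrite("pics/c7.png",np.hstack([A,B]))
E
```

```text
[ 0.582  -0.1168  0.2424] [ 0.8 -0.8 -0.8]
243 238
328 196
```

>>> send_rows:
  rows:
    - {"hand":36,"x":0,"y":0,"z":-2,"roll":0}
    - {"hand":36,"x":0,"y":0,"z":-2,"roll":0}
    - {"hand":36,"x":0,"y":0,"z":-2,"roll":0}
    - {"hand":36,"x":0,"y":0,"z":0,"roll":0}
  force: 10

```text
time: 11.15
position: [0.5824, -0.1168, 0.2368]
tool_rot: [3.141, -0.056, 0.001]
ft_force: [2.0, -0.6, -0.4]
grip_width: 0.459
grip_force: 10.0
```

>>> send_rows:
  rows:
    - {"hand":36,"x":0,"y":0,"z":0,"roll":0}
    - {"hand":36,"x":3,"y":0,"z":-1,"roll":0}
    - {"hand":36,"x":3,"y":0,"z":-1,"roll":0}
    - {"hand":36,"x":3,"y":0,"z":-1,"roll":0}
    - {"hand":36,"x":3,"y":0,"z":-1,"roll":0}
    - {"hand":36,"x":0,"y":0,"z":0,"roll":0}
  force: 3

```text
time: 11.75
position: [0.5946, -0.1167, 0.2326]
tool_rot: [-3.141, 0.056, -0.0]
ft_force: [-0.3, 0.6, -2.0]
grip_width: 0.46
grip_force: 3.0
```

>>> send_rows:
  rows:
    - {"hand":36,"x":1,"y":0,"z":-2,"roll":0}
    - {"hand":36,"x":1,"y":0,"z":-2,"roll":0}
    - {"hand":36,"x":0,"y":0,"z":-2,"roll":0}
    - {"hand":36,"x":0,"y":0,"z":0,"roll":0}
  force: 3

```text
time: 12.15
position: [0.5965, -0.1167, 0.2271]
tool_rot: [3.141, -0.056, 0.002]
ft_force: [-1.1, -0.7, 2.5]
grip_width: 0.463
grip_force: 3.0
```

>>> send_rows:
  rows:
    - {"hand":50,"x":0,"y":0,"z":0,"roll":0}
    - {"hand":50,"x":0,"y":0,"z":0,"roll":0}
    - {"hand":50,"x":0,"y":0,"z":0,"roll":0}
    - {"hand":50,"x":0,"y":0,"z":0,"roll":0}

```text
time: 12.55
position: [0.596, -0.1167, 0.2266]
tool_rot: [-3.141, 0.056, 0.001]
ft_force: [-0.3, 0.2, -0.2]
grip_width: 0.567
grip_force: 0.0
```

```bash
python3 - <<'E'
from h import *
s=get_state();print(s["position"].round(4),s["ft_force"].round(1),s["grip_width"])
w=get_calibration("wrist");im=get_image("wrist");cv2.imwrite("pics/w8.png",im);np.savez("w8.npz",**w)
sc=get_image("scene");cv2.imwrite("pics/s8.png",sc)
g=im.astype(int).sum(2)//3
print([int(g[v,260:295].mean()) for v in range(100,290,2)])
X=np.array([.9994,-.035,0]);G=np.array([.6395,-.1178,.11])
for h in(.02,.03,.04,.05,.06):  # upright: flat at glass, head end at lip+h+16
  print(h,[proj(w,G-X*d+[0,0,h+.016]).round(1)[1] for d in(0,.038)],"tilt10",[proj(w,G-X*(d*.985+.1*.17)+[0,0,h+.016-d*.17]).round(1)[1] for d in(0,.038)])
# wedge-white mask in wrist image rows/cols bright
for v in range(170,270,10):
    r=g[v,200:360];print(v,[int(x) for x in r[::5]])
E
```

```text
[ 0.596  -0.1167  0.2266] [-0.3  0.2 -0.2] 0.5672222564249555
[140, 141, 144, 144, 145, 145, 144, 145, 144, 144, 145, 144, 144, 143, 107, 39, 30, 31, 31, 32, 62, 100, 107, 107, 106, 97, 84, 83, 83, 83, 83, 84, 83, 84, 89, 86, 84, 90, 100, 107, 108, 108, 108, 107, 107, 107, 108, 107, 108, 107, 108, 108, 107, 108, 108, 108, 108, 108, 108, 108, 108, 108, 108, 108, 108, 108, 108, 108, 108, 108, 109, 109, 109, 108, 118, 144, 149, 149, 149, 160, 223, 233, 233, 233, 233, 233, 233, 232, 232, 230, 198, 168, 168, 170, 170]
0.02 [np.float64(171.6), np.float64(245.9)] tilt10 [np.float64(205.9), np.float64(270.2)]
0.03 [np.float64(175.2), np.float64(253.4)] tilt10 [np.float64(211.3), np.float64(278.6)]
0.04 [np.float64(179.3), np.float64(261.8)] tilt10 [np.float64(217.5), np.float64(287.9)]
0.05 [np.float64(183.9), np.float64(271.2)] tilt10 [np.float64(224.4), np.float64(298.2)]
0.06 [np.float64(189.2), np.float64(281.9)] tilt10 [np.float64(232.3), np.float64(309.8)]
170 [104, 106, 104, 103, 103, 103, 105, 96, 90, 86, 88, 83, 86, 86, 86, 86, 89, 83, 86, 85, 86, 86, 87, 88, 83, 81, 82, 82, 83, 81,
[... 755 characters left out ...]
110, 103, 150, 151, 148, 151, 150, 151, 149, 149]
230 [150, 150, 149, 148, 150, 151, 149, 122, 110, 109, 109, 110, 109, 108, 109, 109, 105, 110, 107, 108, 109, 112, 109, 106, 147, 148, 149, 148, 147, 149, 149, 149]
240 [142, 135, 144, 147, 148, 151, 150, 124, 107, 106, 108, 107, 109, 111, 109, 108, 110, 113, 110, 108, 110, 109, 113, 109, 148, 149, 151, 147, 148, 148, 148, 150]
250 [135, 57, 58, 61, 61, 139, 144, 145, 147, 143, 143, 143, 142, 144, 142, 146, 142, 148, 148, 148, 146, 147, 146, 149, 149, 150, 61, 61, 61, 59, 95, 148]
260 [134, 132, 134, 130, 134, 215, 224, 224, 221, 219, 222, 223, 223, 224, 225, 222, 224, 223, 223, 223, 223, 223, 222, 222, 224, 222, 143, 145, 144, 143, 143, 167]
```

>>> send_rows:
  rows:
    - {"hand":60,"x":0,"y":0,"z":15,"roll":0}
    - {"hand":87,"x":-20,"y":0,"z":20,"roll":0}
    - {"hand":87,"x":-35,"y":-20,"z":20,"roll":0}
    - {"hand":87,"x":-35,"y":-35,"z":18,"roll":0}
    - {"hand":87,"x":-35,"y":-35,"z":0,"roll":0}
    - {"hand":87,"x":-35,"y":-35,"z":0,"roll":0}
    - {"hand":87,"x":-36,"y":-8,"z":0,"roll":0}
    - {"hand":87,"x":0,"y":0,"z":0,"roll":0}
    - {"hand":87,"x":0,"y":0,"z":0,"roll":0}

```text
time: 13.55
position: [0.402, -0.2482, 0.3003]
tool_rot: [3.139, -0.058, 0.003]
ft_force: [0.5, 0.0, 0.6]
grip_width: 0.999
grip_force: 0.0
```

```bash
python3 - <<'E'
from h import *
s=get_state();print(s["position"].round(4),s["tool_rot"].round(3))
w=get_calibration("wrist");im=get_image("wrist");cv2.imwrite("pics/w9.png",im);np.savez("w9.npz",**w)
g=im.max(2)
for th in(45,60,75):
    m=(g[:250]<th).astype(np.uint8);n,l,st,ce=cv2.connectedComponentsWithStats(m)
    print(th,[(st[i].tolist(),ce[i].round(1).tolist()) for i in range(1,n) if st[i,4]>300])
print(w["world_from_camera"].round(4).tolist())
print(proj(w,[.484,-.256,.08]))
c=proj(w,[.484,-.256,.08]);
hsv=cv2.cvtColor(im,cv2.COLOR_BGR2HSV)
m=cv2.inRange(hsv,(5,60,80),(25,255,255));m[250:]=0
n,l,st,ce=cv2.connectedComponentsWithStats(m);print("wood",[(st[i].tolist(),ce[i].round(1).tolist()) for i in range(1,n) if st[i,4]>200])
cv2.imwrite("pics/w9s.png",im)
E
```

```text
[ 0.402  -0.2482  0.3003] [ 3.139e+00 -5.800e-02  3.000e-03]
45 [([258, 62, 65, 68, 3307], [290.0, 95.0]), ([50, 100, 90, 67, 1996], [94.6, 133.5])]
60 [([495, 16, 30, 84, 1105], [510.5, 49.4]), ([257, 61, 67, 70, 3645], [289.9, 95.3]), ([50, 100, 90, 68, 2115], [94.4, 133.6])]
75 [([493, 13, 33, 96, 2435], [509.2, 59.1]), ([256, 61, 68, 70, 3733], [289.9, 95.4]), ([49, 63, 91, 138, 2452], [94.7, 133.0])]
[[-0.0378, -0.9642, -0.2623, 0.4741], [-0.9993, 0.037, 0.0082, -0.2506], [0.0018, 0.2625, -0.9649, 0.3933], [0.0, 0.0, 0.0, 1.0]]
[281.16492957  97.43915371]
wood [([0, 61, 93, 121, 7252], [39.0, 113.6]), ([261, 127, 39, 123, 3230], [279.7, 188.7]), ([0, 145, 126, 89, 5104], [67.6, 194.4])]
```

```bash
python3 - <<'E'
from h import *
w=dict(np.load("w9.npz"));im=cv2.imread("pics/w9.png")
hsv=cv2.cvtColor(im,cv2.COLOR_BGR2HSV);m=cv2.inRange(hsv,(5,60,80),(25,255,255))[:, 250:310]
P=[]
for v in range(135,246,10):
    u=np.where(m[v])[0]+250
    if len(u):P.append(onz(w,(u.min()+u.max())/2,v,.05));print(v,u.min(),u.max(),P[-1].round(4))
P=np.array(P);k=np.polyfit(P[:,0],P[:,1],1);print("yaw",np.degrees(np.arctan(k[0])))
g=im.max(2);mm=(g[:150,245:335]<60).astype(np.uint8)
cn=max(cv2.findContours(mm,0,1)[0],key=cv2.contourArea);(a,b),r=cv2.minEnclosingCircle(cn);print(a+245,b,r)
for u,v in((a+245,b),(290.2,95.5)):
    q=onz(w,u,v,.08);print(q.round(4),np.polyval(k,q[0]))
E
```

```text
135 271 298 [ 0.4516 -0.2585  0.05  ]
145 270 297 [ 0.4425 -0.2573  0.05  ]
155 270 296 [ 0.4333 -0.2565  0.05  ]
165 269 295 [ 0.4239 -0.2552  0.05  ]
175 268 294 [ 0.4144 -0.254   0.05  ]
185 267 293 [ 0.4047 -0.2527  0.05  ]
195 266 292 [ 0.395  -0.2514  0.05  ]
205 265 291 [ 0.385  -0.2501  0.05  ]
215 265 290 [ 0.3749 -0.2492  0.05  ]
225 264 289 [ 0.3647 -0.2478  0.05  ]
235 263 288 [ 0.3543 -0.2464  0.05  ]
245 262 287 [ 0.3438 -0.245   0.05  ]
yaw -7.095932282903714
290.5 95.5 34.82107162475586
[ 0.4852 -0.2637  0.08  ] -0.2627384643142459
[ 0.4852 -0.2635  0.08  ] -0.26273962236940135
```

>>> send_rows:
  rows:
    - {"hand":87,"x":40,"y":-7,"z":0,"roll":-5}
    - {"hand":87,"x":37,"y":-7,"z":-20,"roll":0}
    - {"hand":87,"x":0,"y":0,"z":-45,"roll":0}
    - {"hand":87,"x":0,"y":0,"z":-45,"roll":0}
    - {"hand":87,"x":0,"y":0,"z":-45,"roll":0}
    - {"hand":87,"x":0,"y":0,"z":-35,"roll":0}
    - {"hand":87,"x":0,"y":0,"z":-17,"roll":0}
    - {"hand":87,"x":0,"y":0,"z":0,"roll":0}
  force: 60

```text
time: 14.4
position: [0.4787, -0.2594, 0.0891]
tool_rot: [-3.132, 0.188, 0.007]
ft_force: [-0.3, -0.3, -0.2]
grip_width: 1.0
grip_force: 0.0
```

>>> send_rows:
  rows:
    - {"hand":87,"x":0.5,"y":-3,"z":3,"roll":0}
    - {"hand":50,"x":0,"y":0,"z":0,"roll":0}
    - {"hand":50,"x":0,"y":0,"z":0,"roll":0}
    - {"hand":50,"x":0,"y":0,"z":0,"roll":0}
    - {"hand":50,"x":0,"y":0,"z":0,"roll":0}
    - {"hand":50,"x":0,"y":0,"z":0,"roll":0}
  force: 60

```text
time: 15.0
position: [0.4802, -0.264, 0.0956]
tool_rot: [-3.135, 0.192, -0.002]
ft_force: [0.2, 3.1, 3.1]
grip_width: 0.657
grip_force: 60.0
```

>>> send_rows:
  rows:
    - {"hand":50,"x":0,"y":0,"z":20,"roll":0}
    - {"hand":50,"x":0,"y":0,"z":42,"roll":0}
    - {"hand":50,"x":0,"y":0,"z":45,"roll":2.5}
    - {"hand":50,"x":0,"y":30,"z":45,"roll":2.5}
    - {"hand":50,"x":10,"y":40,"z":40,"roll":0}
    - {"hand":50,"x":30,"y":40,"z":8,"roll":0}
    - {"hand":50,"x":35,"y":36,"z":0,"roll":0}
    - {"hand":50,"x":30,"y":0,"z":0,"roll":0}
    - {"hand":50,"x":0,"y":0,"z":0,"roll":0}
  force: 60

```text
time: 15.9
position: [0.5849, -0.1248, 0.2844]
tool_rot: [-3.139, 0.049, 0.0]
ft_force: [-1.0, -1.3, -6.4]
grip_width: 0.652
grip_force: 60.0
```

```bash
python3 - <<'E'
from h import *
s=get_state();print(s["position"].round(4),s["tool_rot"].round(3),s["ft_force"].round(1),s["torque"].round(2))
a=get_image("scene");cv2.imwrite("pics/s10.png",a);c=get_calibration("scene")
t=get_image("top")
p=proj(c,[.61,-.118,.17]);u,v=int(p[0]),int(p[1]);print(u,v)
A=cv2.resize(a[v-65:v+55,u-55:u+50],(525,600),interpolation=cv2.INTER_CUBIC)
q=proj(get_calibration("top"),[.61,-.118,.15]);i,j=int(q[0]),int(q[1])
B=cv2.resize(t[j-40:j+40,i-18:i+18],(270,600),interpolation=cv2.INTER_CUBIC)
cv2.imwrite("pics/c10.png",np.hstack([A,B]))
E
```

```text
[ 0.5849 -0.1248  0.2844] [-3.139  0.049  0.   ] [-1.  -1.3 -6.4] [-0.09  0.06  0.  ]
240 232
```

View pics/c10.png

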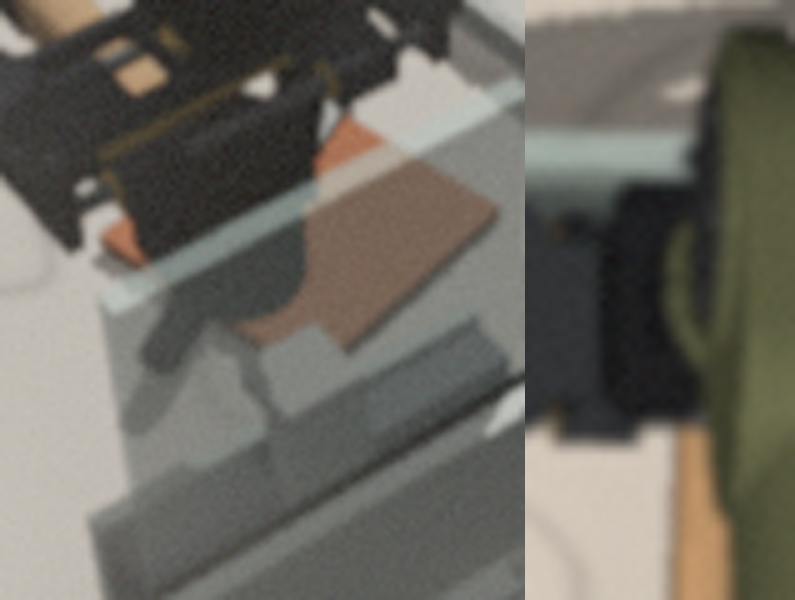

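>>> send_rows:
  rows:
    - {"hand":50,"x":6,"y":4,"z":0,"roll":0}
    - {"hand":50,"x":5.5,"y":3,"z":0,"roll":0}
    - {"hand":50,"x":0,"y":0,"z":-20,"roll":0}
    - {"hand":50,"x":0,"y":0,"z":-25,"roll":0}
    - {"hand":50,"x":0,"y":0,"z":0,"roll":0}
  force: 60

```text
time: 16.5
position: [0.593, -0.1201, 0.2392]
tool_rot: [-3.141, 0.057, 0.005]
ft_force: [-1.4, -0.1, -6.0]
grip_width: 0.659
grip_force: 60.0
```

>>> send_rows:
  rows:
    - {"hand":50,"x":2,"y":1,"z":12,"roll":0}
    - {"hand":50,"x":0,"y":0,"z":-20,"roll":0}
  force: 60

```text
time: 16.7
position: [0.5995, -0.119, 0.2394]
tool_rot: [3.139, -0.057, 0.016]
ft_force: [1.6, -0.1, -4.8]
grip_width: 0.661
grip_force: 60.0
```

>>> send_rows:
  rows:
    - {"hand":50,"x":-2,"y":0,"z":4,"roll":0}
    - {"hand":50,"x":0,"y":0,"z":4,"roll":0}
    - {"hand":50,"x":0,"y":0,"z":-16,"roll":0}
    - {"hand":50,"x":0,"y":0,"z":0,"roll":0}
  force: 60

```text
time: 17.1
position: [0.5965, -0.1193, 0.2269]
tool_rot: [3.14, -0.056, 0.011]
ft_force: [3.0, -0.4, 0.4]
grip_width: 0.66
grip_force: 60.0
```

>>> send_rows:
  rows:
    - {"hand":50,"x":0,"y":0,"z":12,"roll":0}
    - {"hand":50,"x":0,"y":0,"z":0,"roll":0}
    - {"hand":50,"x":0,"y":0,"z":-18,"roll":0}
    - {"hand":50,"x":0,"y":0,"z":0,"roll":0}
  force: 60

```text
time: 17.5
position: [0.5953, -0.1192, 0.2204]
tool_rot: [3.14, -0.056, 0.005]
ft_force: [2.5, -0.2, -1.1]
grip_width: 0.659
grip_force: 60.0
```

>>> send_rows:
  rows:
    - {"hand":50,"x":0,"y":0,"z":12,"roll":0}
    - {"hand":50,"x":0,"y":0,"z":0,"roll":0}
    - {"hand":50,"x":0,"y":0,"z":-17,"roll":0}
    - {"hand":50,"x":0,"y":0,"z":0,"roll":0}
  force: 60

```text
time: 17.9
position: [0.5957, -0.1192, 0.218]
tool_rot: [3.139, -0.056, 0.007]
ft_force: [-2.1, -0.9, 8.7]
grip_width: 0.657
grip_force: 60.0
```

>>> send_rows:
  rows:
    - {"hand":50,"x":0,"y":0,"z":15,"roll":0}
    - {"hand":50,"x":0,"y":0,"z":0,"roll":0}
    - {"hand":50,"x":0,"y":0,"z":-20,"roll":0}
    - {"hand":50,"x":0,"y":0,"z":0,"roll":0}
  force: 60

```text
time: 18.3
position: [0.5965, -0.1192, 0.2139]
tool_rot: [3.139, -0.056, 0.011]
ft_force: [-3.2, -0.2, 14.3]
grip_width: 0.658
grip_force: 60.0
```

>>> send_rows:
  rows:
    - {"hand":50,"x":0,"y":0,"z":25,"roll":0}
    - {"hand":50,"x":-20,"y":0,"z":35,"roll":0}
    - {"hand":50,"x":-40,"y":0,"z":10,"roll":0}
    - {"hand":50,"x":0,"y":0,"z":0,"roll":0}
    - {"hand":50,"x":0,"y":0,"z":0,"roll":0}
  force: 60

```text
time: 18.8
position: [0.5333, -0.1194, 0.2793]
tool_rot: [3.14, -0.058, -0.0]
ft_force: [0.4, -0.4, -5.3]
grip_width: 0.661
grip_force: 60.0
```

```bash
python3 - <<'E'
from h import *
s=get_state();print(s["position"].round(4))
w=get_calibration("wrist");im=get_image("wrist");cv2.imwrite("pics/w11.png",im);np.savez("w11.npz",**w)
g=im.astype(int).sum(2)//3
X=np.array([.9994,-.035,0]);Y=np.array([.035,.9994,0]);G=np.array([.6395,-.1178,.11])
for h in(0,.004,.008,.012,.02):
  print(h,[proj(w,G-X*d+Y*y+[0,0,h+.016]).round(1).tolist() for d in(0,.038) for y in(-.02,.02)])
print([(v,int(g[v,265:295].mean())) for v in range(50,200)])
for v in range(80,160,8):print(v,g[v,235:330:3].tolist())
E
```

```text
[ 0.5333 -0.1194  0.2793]
0 [[298.5, 53.4], [234.7, 53.5], [297.7, 116.0], [236.6, 116.1]]
0.004 [[298.9, 52.4], [234.0, 52.6], [298.1, 116.1], [235.9, 116.2]]
0.008 [[299.4, 51.4], [233.3, 51.6], [298.5, 116.2], [235.3, 116.4]]
0.012 [[299.8, 50.4], [232.6, 50.6], [298.9, 116.3], [234.6, 116.5]]
0.02 [[300.7, 48.2], [231.0, 48.4], [299.7, 116.6], [233.2, 116.7]]
[(50, 147), (51, 185), (52, 213), (53, 224), (54, 227), (55, 227), (56, 227), (57, 227), (58, 227), (59, 227), (60, 227), (61, 227), (62, 227), (63, 227), (64, 227), (65, 227), (66, 227), (67, 227), (68, 227), (69, 227), (70, 228), (71, 227), (72, 227), (73, 227), (74, 227), (75, 227), (76, 228), (77, 227), (78, 227), (79, 227), (80, 228), (81, 228), (82, 228), (83, 227), (84, 227), (85, 228), (86, 228), (87, 228), (88, 228), (89, 227), (90, 227), (91, 228), (92, 228), (93, 228), (94, 228), (95, 228), (96, 228), (97, 227), (98, 228), (99, 228), (100, 228), (101, 228), (102, 228), (103, 228), (104, 228), (105, 228), (106, 228), (107, 228), (108, 227), (109, 226), (110, 224), (111, 219), (112, 217), (113, 224), (114, 229), (11
[... 1932 characters left out ...]
 230, 231, 231, 230, 230, 231, 230, 232]
128 [224, 225, 225, 225, 226, 225, 224, 225, 225, 225, 226, 225, 223, 221, 219, 212, 202, 207, 210, 212, 209, 206, 206, 204, 204, 209, 214, 215, 219, 218, 220, 222]
136 [228, 227, 228, 227, 228, 228, 228, 228, 227, 227, 228, 227, 228, 228, 227, 226, 225, 226, 224, 225, 224, 224, 224, 224, 225, 225, 226, 224, 226, 226, 225, 224]
144 [228, 229, 228, 228, 230, 228, 229, 228, 228, 229, 228, 227, 228, 228, 228, 228, 228, 227, 227, 228, 228, 226, 227, 227, 226, 228, 225, 226, 225, 226, 227, 227]
152 [228, 229, 228, 229, 229, 228, 230, 229, 229, 230, 228, 229, 229, 229, 229, 227, 228, 228, 228, 227, 228, 229, 228, 228, 228, 227, 227, 226, 227, 226, 226, 226]
```

>>> send_rows:
  rows:
    - {"hand":50,"x":-20,"y":-20,"z":0,"roll":0}
    - {"hand":50,"x":-20,"y":-40,"z":0,"roll":-1}
    - {"hand":50,"x":-11,"y":-45,"z":-10,"roll":-1}
    - {"hand":50,"x":0,"y":-38,"z":-40,"roll":-1}
    - {"hand":50,"x":0,"y":0,"z":-45,"roll":0}
    - {"hand":50,"x":0,"y":0,"z":-45,"roll":0}
    - {"hand":50,"x":0,"y":0,"z":-25,"roll":0}
    - {"hand":50,"x":0,"y":0,"z":-9,"roll":0}
    - {"hand":50,"x":0,"y":0,"z":0,"roll":0}
    - {"hand":50,"x":0,"y":0,"z":0,"roll":0}
  force: 60

```text
time: 19.85
position: [0.4845, -0.2588, 0.1102]
tool_rot: [3.138, -0.138, 0.003]
ft_force: [0.3, -0.1, -6.2]
grip_width: 0.657
grip_force: 60.0
```

>>> send_rows:
  rows:
    - {"hand":50,"x":0,"y":0,"z":-8,"roll":0}
    - {"hand":50,"x":0,"y":0,"z":-5,"roll":0}
    - {"hand":50,"x":0,"y":0,"z":-3,"roll":0}
    - {"hand":50,"x":0,"y":0,"z":-2,"roll":0}
    - {"hand":50,"x":0,"y":0,"z":0,"roll":0}
  force: 60

```text
time: 20.35
position: [0.4829, -0.2585, 0.0908]
tool_rot: [-3.139, 0.139, 0.001]
ft_force: [-0.4, 0.2, -6.0]
grip_width: 0.661
grip_force: 60.0
```

>>> send_rows:
  rows:
    - {"hand":50,"x":0,"y":0,"z":-2,"roll":0}
    - {"hand":50,"x":0,"y":0,"z":-2,"roll":0}
    - {"hand":50,"x":0,"y":0,"z":0,"roll":0}
  force: 60

```text
time: 20.65
position: [0.4837, -0.2587, 0.0892]
tool_rot: [3.137, -0.139, 0.0]
ft_force: [-3.7, 1.2, 9.1]
grip_width: 0.657
grip_force: 60.0
```

Contact with the ledge; release and lift clear.

>>> send_rows:
  rows:
    - {"hand":80,"x":0,"y":0,"z":0,"roll":0}
    - {"hand":87,"x":0,"y":0,"z":0,"roll":0}
    - {"hand":87,"x":0,"y":0,"z":0,"roll":0}
    - {"hand":87,"x":0,"y":0,"z":0,"roll":0}
    - {"hand":87,"x":0,"y":0,"z":20,"roll":0}
    - {"hand":87,"x":0,"y":0,"z":40,"roll":0}
    - {"hand":87,"x":-20,"y":0,"z":45,"roll":0}
    - {"hand":87,"x":-20,"y":0,"z":45,"roll":0}
    - {"hand":87,"x":-20,"y":0,"z":40,"roll":0}
    - {"hand":87,"x":0,"y":0,"z":0,"roll":0}

```text
time: 21.65
position: [0.4236, -0.2604, 0.2831]
tool_rot: [3.13, -0.142, 0.011]
ft_force: [0.0, -0.7, 0.6]
grip_width: 1.005
grip_force: 0.0
```

```bash
python3 - <<'E'
from h import *
s=get_state();print(s["position"].round(4),s["ft_force"].round(1),s["grip_width"])
w=get_calibration("wrist");im=get_image("wrist")
g=im.max(2);m=(g[:250]<60).astype(np.uint8);n,l,st,ce=cv2.connectedComponentsWithStats(m)
for i in range(1,n):
    if st[i,4]>1000:print(st[i].tolist(),onz(w,st[i,0]+st[i,2]/2,st[i,1]+st[i,3]/2,.08).round(4))
hsv=cv2.cvtColor(im,cv2.COLOR_BGR2HSV);k=cv2.inRange(hsv,(5,60,80),(25,255,255))
for v in(150,200,240):
    u=np.where(k[v,240:320])[0]+240
    if len(u):print(v,u.min(),u.max(),onz(w,(u.min()+u.max())/2,v,.05).round(4))
t=get_image("top").astype(int);c=get_calibration("top")
q=proj(c,[.62,-.118,.126]).round().astype(int);print(q)
print((t[q[1]-10:q[1]+10,q[0]-14:q[0]+14:2].sum(2)//3).tolist())
o=cv2.imread("pics/top0.png").astype(int)
d=(abs(t-o).max(2)>50).astype(np.uint8);n,l,st,ce=cv2.connectedComponentsWithStats(d)
print([(st[i].tolist()) for i in range(1,n) if st[i,4]>40])
E
```

```text
[ 0.4236 -0.2604  0.2831] [ 0.  -0.7  0.6] 1.004928544466547
[477, 0, 34, 91, 1328] [ 0.5284 -0.437   0.08  ]
[231, 86, 69, 71, 3876] [ 0.4887 -0.2597  0.08  ]
[31, 135, 90, 71, 2204] [ 0.4642 -0.1021  0.08  ]
200 250 277 [ 0.4183 -0.2503  0.05  ]
240 250 276 [ 0.3796 -0.246   0.05  ]
[330 196]
[[76, 76, 76, 82, 85, 82, 82, 82, 80, 81, 76, 75, 75, 77], [76, 77, 77, 110, 123, 111, 112, 109, 108, 106, 89, 76, 77, 76], [80, 80, 84, 146, 168, 157, 154, 152, 154, 150, 117, 79, 80, 79], [95, 94, 91, 161, 192, 187, 186, 184, 184, 183, 146, 90, 90, 90], [108, 106, 96, 162, 197, 194, 194, 195, 192, 194, 155, 92, 95, 105], [108, 107, 90, 160, 197, 194, 193, 192, 193, 193, 150, 75, 83, 105], [107, 105, 88, 160, 196, 194, 194, 193, 193, 192, 147, 62, 69, 103], [108, 105, 89, 159, 196, 194, 193, 193, 192, 192, 148, 63, 69, 101], [107, 106, 86, 157, 196, 194, 194, 194, 192, 193, 148, 61, 70, 102], [105, 106, 79, 149, 195, 193, 194, 192, 193, 193, 146, 63, 69, 101], [106, 104, 74, 143, 196, 194, 194, 192, 194, 193, 145, 59, 69, 102], [107, 111, 83, 144, 196, 194, 193, 195, 194, 192, 145, 66, 75, 102], [138, 144, 129, 154, 196, 195, 194, 194, 193, 192, 147, 84, 105, 120], [182, 183, 176, 169, 193, 194, 193, 194, 192, 192, 150, 123, 151, 156], [193, 194, 190, 167, 180, 181, 180, 178, 179, 178, 155, 159, 182, 183], [174, 178, 174, 150, 148, 153, 147, 145, 149, 156, 151, 169, 180, 181], [136, 141, 140, 130, 123, 128, 126, 126, 128, 133, 138, 149, 151, 150], [112, 117, 118, 116, 114, 115, 115, 112, 114, 118, 119, 121, 119, 120], [129, 130, 130, 129, 125, 123, 123, 124, 122, 123, 123, 123, 120, 115], [165, 164, 165, 164, 156, 156, 155, 157, 158, 156, 157, 156, 153, 150]]
[[322, 187, 15, 13, 167], [413, 210, 41, 33, 785], [363, 231, 14, 13, 45], [352, 241, 117, 179, 9010], [191, 255, 19, 18, 112], [471, 255, 54, 51, 1080], [175, 262, 8, 14, 53], [495, 263, 65, 92, 3478], [477, 332, 23, 13, 128], [483, 359, 77, 61, 2371]]
```

```bash
python3 -c "
from bench import close_job
print(close_job())"
```

```text
the job is handed in; nothing more can be done
None
```

The job is handed in. By the camera measurements, the wedge is driven home with its head on the lip, the mallet stands released on the ledge, and no bystander had visibly moved. I could not read the glass's press-back directly, and the hand-in returned no verdict.

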